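# Dock the camera monopod and hold it fully extended

### The job

Get the tabletop camera monopod ready for photographing the pantry shelves: carry it upright by its head, without squeezing the head's button, and slide its foot fully home under the fork of the dock on the worktop. Then squeeze the button on the head and pull the head straight up past the first stop to the second stop, the foot staying home in the dock and the monopod upright. It springs back when let go, so finish while still holding the head fully extended, and leave the other things on the worktop where they are.

Things in the scene. Friction and masses are not known exactly. Their poses are not given: they have to be found in the camera images.
- monopod: The loose monopod; origin: centre of its foot's underside, z up along it. Dark steel foot disc 60 mm across, 10 mm thick; a black outer tube 28 mm across (30 mm at a metal ring near its top) up to 120 mm; a grey head, collapsed from 128 to 168 mm, and a camera screw up to 177 mm. About 0.5 kg, mostly foot. At the start its -x faces the robot (+-0.4 rad).
- foot (a point): The same point and axes as the monopod's origin: centre of the underside of the foot, at z = 0 as it stands on the worktop.
- head (a point): Centre of the head, 148 mm above the foot when collapsed; axes as the foot's. A block 30 mm along x (button on -x, plain back on +x), 34 mm along y (both sides plain), 40 mm high. Carried by its +-y sides, the button is untouched and the locked head bears the whole weight, with 1 to 2 mm of play. It rises 115 mm in all.
- button_face (a point): Centre of the outer face of the button on the head's -x face, at mid height: black, 12 mm wide, 16 mm high, 5 mm proud. Squeezing the head along x, one finger on the button and one on the plain back, presses it; finger pads wider than it end up on the head.
- button (a joint): Press of the button: 0 out, 0.005 flush with the head. A spring takes about 1.5 N to start and 4.5 N to be flush. Below about 0.003 m the collapsed head is locked down, beyond it the head is free. Keep it squeezed while pulling.
- top_tube (a joint): Travel (m) of the thin top tube with the head out of the middle tube: 0 collapsed, 0.055 at its end. It takes 2.5 to 4 N, so it comes out first; its end is the first stop.
- mid_tube (a joint): Travel (m) of the middle tube out of the outer tube: 0 collapsed, 0.060 at its end. It takes 5 to 8 N at the head, so it comes out after the first stop; its end is the second stop, which is firm. Nothing locks it extended: let go, both tubes spring back.
- dock: The dock, screwed to the worktop; origin and axes as dock_seat. An aluminium fork plate, underside 15 mm and top 20 mm above the worktop, on black rails; 104 mm wide (y), x from -49 to +55 mm. Its slot is 34 mm wide for the 28 mm tube, flared to 60 mm over the first 25 mm of the open end (-x), and ends at x = +15 mm. 84 mm between the rails for the foot.
- dock_seat (a point): The point on the worktop where the foot's centre lies when home (the tube then 1 mm from the slot's end). The slot opens towards -x, +x points to its closed end, z up. The 10 mm foot slides in on the worktop or up to 4 mm above it, under the plate, which holds it down against the pull; it may rise the 5 mm up to the plate.
- flat_tin: A bystander to be left alone: flat oblong tin, 63 x 105 x 24 mm; origin at the centre of its underside.
- spice_jar: A bystander to be left alone: spice jar, 45 mm across, 106 mm high; origin at the centre of its underside. It stands before the wire can rack, whose front is at x = 0.54 m from y = -0.19 to 0.26 m and 0.38 m high; the wall shelf above begins at x = 0.58 m, 0.41 m up. Keep the gripper and wrist well in front of both (carry past the rack at about x = 0.38 m).
- berry_basket: A bystander to be left alone: white basket of small tomatoes, 137 x 184 x 98 mm; origin at the centre of its underside.
- kitchen_timer: A bystander to be left alone: round kitchen timer, 67 mm across, 54 mm high; origin at the centre of its underside.
- opener_1: A bystander to be left alone: tin opener, 174 x 41 x 20 mm, lying; origin at the centre of its underside.

How it is judged:
By the outcome, as a careful person would: the job done as asked, in the order asked, and still so for the second after the job is handed in, while the arm keeps its last pose, push and grip.
It also fails if it takes over 64 s, if anything falls off the work surface, if the arm or the gripper's body presses on something with over 40 N, if the wrist force passes 120 N, or if a joint passes its speed limit or range.

### The arm

A 6-joint arm with a two-finger parallel gripper is mounted at the origin on a cart in front of the work surface, level with it; the furniture and walls round the work are solid. World frame = base frame: x ahead of the robot, y to its left, z up, the work surface at z = 0. Lengths are in m, angles in rad, forces in N, time in s.
With the tool pointing down it reaches from about 0.35 to 0.775 m from the base axis. Payload 7.3 kg.
Tool frame: the origin (TCP) lies at the centre of the arm's flange, where the gripper is bolted on; the fingertips stand 178 mm ahead of it and the grasp point (between the pads) lies 159 mm ahead of it (tip_extent is the distance from the TCP to the fingertips, in m); z points along the fingers, y is the line along which they close (so a half turn about z gives the same grasp; the last joint's range is limited). The gripper opens to 92 mm and grips with 3 to 60 N. Pads are 19 mm wide; open, the fingers measure 130 mm over their backs; the gripper's body (75 mm by 190 mm) begins 47 mm behind the grasp point.
Start: joints at [0.981, 0.342, 1.524, -0, 1.275, -0.146], TCP at [0.225, 0.474, 0.405] pointing down, gripper open.
Joint ranges: [-2.53, 2.53], [-0.77, 2.02], [0.04, 2.7], [-1, 4.14], [0.28, 2.66], [-3.11, 3.11]. Speed limits (rad/s): [2.57, 2.57, 3.14, 3.14, 3.14, 3.14].

### API

Orientations are given as [roll, pitch, yaw] about the fixed x, y, z axes, in that order (R = Rz(yaw) Ry(pitch) Rx(roll)).
In Python, from cell import * gives the robot as it stands.
- The arm moves only by the tool arm_command, never from a script. Its arguments are lists of equal length, an entry for each row: "xyz": the shift along the world's x, y, z in mm, a list of three; "spin": the turn about the world's z in degrees. In form: {"xyz": [[tx, ty, tz], ...], "spin": [spin, ...]}. A call has 1 to 20 rows; each row shifts and turns the commanded pose from where the row before left it; what a row does not reach is not made up. A row lasts 1/10 s, in which the tool goes at most 50 mm and 8.59 degrees, less where a joint would pass 70% of its speed; a pose out of reach is approached as far as the arm can. A call with a gripper value outside its range is refused whole. "jaw" is the opening, from -1 (shut) to 1 (fully open), set as the call begins (left out, the last holds). The fingers move at their own pace and stop on an object; "squeeze" is the grip in N (left out, the last holds). Time passes only in rows, so rows that do not move let the fingers close. It gives the time, the measured TCP pose, the force, the opening and the grip force at its end, in the units of the state.
- observe(): the state, without advancing time (a new reading comes with each control period).
- read_camera(name): name is "scene" or "top" or "wrist"; returns a dict with "img" (400x640x3 uint8, red, green, blue), "depth" (400x640 float32, m along the optical axis (not along the pixel's ray), 0 where there is no reading), "fx", "fy", "cx", "cy" (pixels), "dist_coeffs" ([k1, k2, p1, p2, k3] as OpenCV has them; the pictures are not rectified), "world_from_camera" (4x4, takes a point from camera to world coordinates). Camera axes: x right, y up, looking along -z (the intrinsics and any distortion apply to the point x, -y, -z); pixel columns grow to the right and rows downward; lengths in m; the calibration is good to about 2 mm. A picture is of the moment at which its call begins.
- hand_in(): hands the job in; it is judged then, once.
The state is a dict: "time": time; "qpos": joint angles; "qvel": joint speeds; "joint_efforts": joint torques, N m; "tool_pos": TCP position; "tool_rot": TCP orientation; "contact_force": force on the tool from outside, world axes, zero at the start; "torque": the same for the moment, N m; "opening": finger opening in m; "grip_force": force on a finger pad.
Only numpy, scipy, OpenCV 4.12 (cv2) and the standard library are available. Lean on these libraries where they do the work, as an engineer would, in place of code of your own. Each camera call takes 0.05 s, during which the arm holds its last target. There are 200 camera calls.

## Working session

There is one attempt and no reset: what is moved stays moved. The work goes in short steps, Python scripts to look and compute and a tool call to move; the robot and the scene stay as the last step left them, time stands still between calls to the robot, and variables do not carry over. Pictures are saved under pics/ and viewed, at most 10 in all, crops included, and the job is handed in when it is done.

Besides the shell and the picture viewer there is one more tool, called after "Call:" as name([rows], argument=value, ...), one row to a line, values as JSON. arm_command: Moves the arm, as the interface text tells. Its arguments: {"type":"object","properties":{"xyz":{"type":"array","items":{"type":"array","items":{"type":"number"}}},"spin":{"type":"array","items":{"type":"number"}},"jaw":{"type":"number"},"squeeze":{"type":"number"}},"required":["xyz","spin"]}

```bash
mkdir -p pics; ls; python3 - <<'E'
from cell import *
import cv2,numpy as np,pickle
o=observe();print(o['time'],o['tool_pos'],o['tool_rot'],o['opening'])
d={}
for n in ("scene","top"):
    c=read_camera(n);d[n]=c;cv2.imwrite(f"pics/{n}0.png",c["img"][...,::-1])
    print(n,c["fx"],c["fy"],c["cx"],c["cy"],c["dist_coeffs"],np.round(c["world_from_camera"],3).tolist())
pickle.dump(d,open("d0.pkl","wb"))
E
```

```text
pics
0.0 [0.22532908 0.47404181 0.40402933] [-3.14002218e+00 -2.10970608e-04  2.69781518e+00] 0.09188159282034573
scene 433.83528861282565 433.83528861282565 317.30855065523536 201.38199389199644 [0.03790763 0.         0.         0.         0.        ] [[-0.896, 0.328, -0.298, -0.053], [-0.443, -0.643, 0.625, 0.911], [0.013, 0.692, 0.721, 1.277], [0.0, 0.0, 0.0, 1.0]]
top 368.7350432749116 368.7350432749116 322.00186107310145 201.16254857657768 [-0.02539085  0.          0.          0.          0.        ] [[-0.07, 0.973, -0.221, 0.145], [-0.998, -0.069, 0.011, -0.096], [-0.005, 0.222, 0.975, 1.442], [0.0, 0.0, 0.0, 1.0]]
```

View pics/scene0.png

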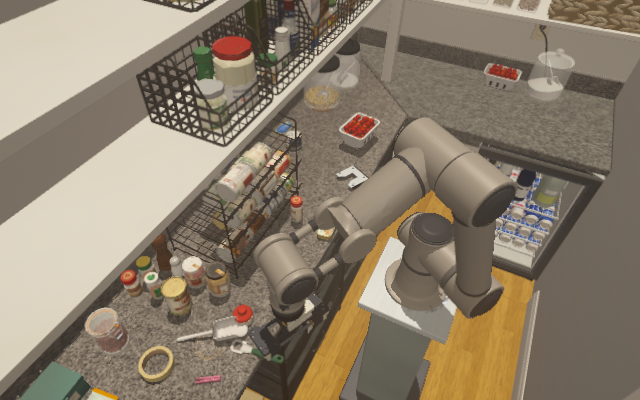

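View pics/top0.png

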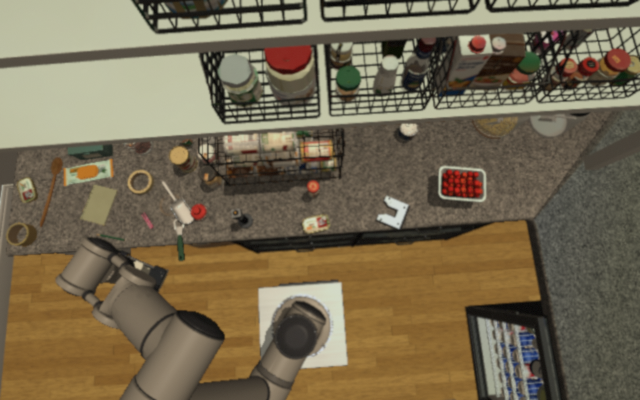

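The top view shows the monopod at about (240,215), the dock fork at (393,212), the tin at (316,224), the jar at (313,188) and the timer at (198,212). I'll enlarge the monopod and dock regions.

```bash
cat > h.py <<'E'
import cv2,numpy as np
def ray(c,uv):
    K=np.array([[c["fx"],0,c["cx"]],[0,c["fy"],c["cy"]],[0,0,1]])
    p=cv2.undistortPoints(np.array(uv,float).reshape(-1,1,2),K,np.array(c["dist_coeffs"],float)).reshape(-1,2)
    T=np.array(c["world_from_camera"])
    d=np.c_[p[:,0],-p[:,1],-np.ones(len(p))]@T[:3,:3].T
    return T[:3,3],d
def plane(c,uv,z):
    o,d=ray(c,uv);return o+d*((z-o[2])/d[:,2])[:,None]
def tri(c1,u1,c2,u2):
    o1,d1=ray(c1,u1);o2,d2=ray(c2,u2);out=[]
    for a,b in zip(d1,d2):
        s=np.linalg.lstsq(np.c_[a,-b],o2-o1,rcond=None)[0]
        p,q=o1+s[0]*a,o2+s[1]*b
        out.append(np.r_[(p+q)/2,np.linalg.norm(p-q)])
    return np.array(out)
def proj(c,P):
    T=np.linalg.inv(np.array(c["world_from_camera"]));q=np.atleast_2d(P)@T[:3,:3].T+T[:3,3]
    q=q*[1,-1,-1];K=np.array([[c["fx"],0,c["cx"]],[0,c["fy"],c["cy"]],[0,0,1]])
    return cv2.projectPoints(q,np.zeros(3),np.zeros(3),K,np.array(c["dist_coeffs"],float))[0].reshape(-1,2)
def pts(c):
    v,u=np.mgrid[:400,:640];uv=np.c_[u.ravel(),v.ravel()]
    o,d=ray(c,uv);return (o+d*c["depth"].ravel()[:,None]).reshape(400,640,3)
E
python3 - <<'E'
import pickle,cv2,numpy as np
from h import *
d=pickle.load(open("d0.pkl","rb"));t=d["top"]
P=pts(t)
a=cv2.resize(t["img"][190:245,160:280],None,fx=6.6,fy=6.6*.8,interpolation=3)
b=cv2.resize(t["img"][180:250,290:420],None,fx=6,fy=4.2,interpolation=3)
w=790
im=np.vstack([cv2.resize(a,(w,300)),cv2.resize(b,(w,300))])
cv2.imwrite("pics/crop1.png",im[...,::-1])
print(plane(t,[[240,212],[393,212]],0), plane(t,[[240,212]],.177))
for u,v in[(240,212),(237,210),(393,203),(385,215),(400,222)]:print(u,v,P[v,u])
s=d["scene"];print(proj(s,plane(t,[[240,212],[393,212],[316,224]],0.02)))
E
```

```text
[[ 0.45196646  0.2181764   0.        ]
 [ 0.40866347 -0.39074535  0.        ]] [[0.41433882 0.17963828 0.177     ]]
240 212 [0.41704801 0.18241302 0.16425603]
237 210 [0.42468762 0.19255304 0.16582281]
393 203 [ 0.44110274 -0.39079003  0.01970063]
385 215 [ 0.3954167  -0.35408141  0.019495  ]
400 222 [ 0.36311464 -0.40896345  0.02240806]
[[271.86831607 276.31892795]
 [352.00416778 174.52436148]
 [326.87910289 224.92637677]]
```

View pics/crop1.png

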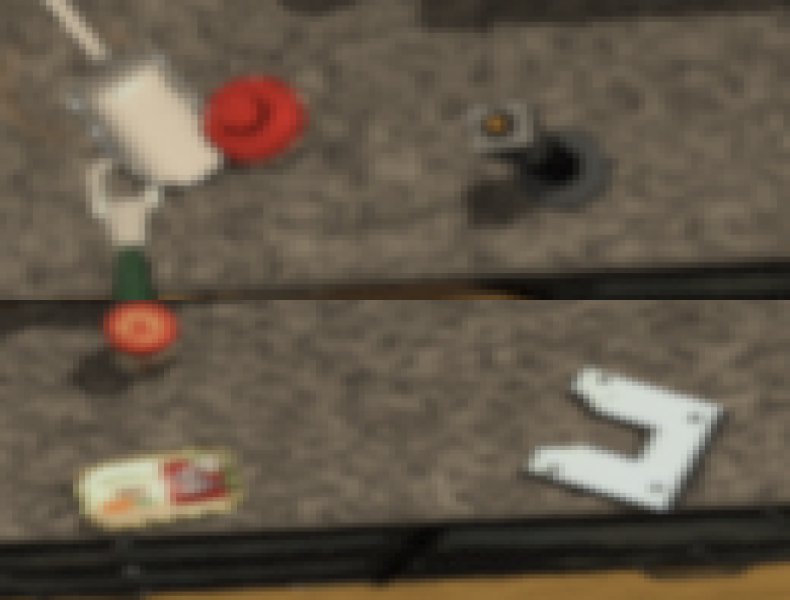

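The crop shows the monopod head at top-image pixel (236,213) and its foot at (246,221). The fork opens to the image left and slightly up. Next I'll measure both roughly and check where the wrist camera sits.

```bash
python3 - <<'E'
from cell import *
import pickle,cv2,numpy as np
from h import *
d=pickle.load(open("d0.pkl","rb"))
w=read_camera("wrist");print(w["fx"],w["cx"],w["cy"],np.round(w["world_from_camera"],3).tolist(),w["dist_coeffs"])
cv2.imwrite("pics/w0.png",w["img"][...,::-1])
t=d["top"]
m=np.zeros((400,640),np.uint8);m[195:232,370:415]=(t["img"][195:232,370:415].min(2)>150)*255
cs=max(cv2.findContours(m,0,cv2.CHAIN_APPROX_NONE)[0],key=cv2.contourArea).reshape(-1,2)
p=plane(t,cs,.02)[:,:2]
r=cv2.minAreaRect((p*1000).astype(np.float32));print("rect",r,cv2.boxPoints(r).round())
print("centroid",p.mean(0))
P=pts(t);q=P[205:225,225:255].reshape(-1,3);q=q[(q[:,2]>.155)&(q[:,2]<.19)];print(len(q),q.mean(0),q.min(0),q.max(0))
# tin, jar, depth-based
for n,(a,b,c_,e) in dict(tin=(215,235,298,332),jar=(178,198,303,322),timer=(203,222,188,208)).items():
    q=P[a:b,c_:e].reshape(-1,3);q=q[q[:,2]>.012];print(n,q.min(0).round(3),q.max(0).round(3))
E
```

```text
311.95628480252424 322.8913276384354 203.72949661712823 [[0.429, -0.871, -0.24, 0.161], [0.903, 0.413, 0.115, 0.505], [-0.001, -0.266, 0.964, 0.383], [0.0, 0.0, 0.0, 1.0]] [-0.02782112  0.          0.          0.          0.        ]
rect ((406.8911437988281, -384.0709228515625), (92.83755493164062, 103.48685455322266), 62.28945541381836) [[ 339. -401.]
 [ 431. -449.]
 [ 474. -367.]
 [ 383. -319.]]
centroid [ 0.40503161 -0.38654719]
91 [0.41245642 0.19575174 0.16745315] [0.39386699 0.1781409  0.15546566] [0.42945027 0.21395092 0.17819504]
tin [ 0.145 -0.136  0.012] [ 0.414 -0.031  1.442]
jar [ 0.486 -0.113  0.014] [ 0.562 -0.044  0.113]
timer [ 0.145 -0.096  0.012] [0.489 0.422 1.442]
```

Call:
arm_command([
  [15, -20, 4],
  [15, -24, 4],
  [15, -24, 4],
  [15, -24, 4],
  [15, -24, 4],
  [16, -24, 4],
  [16, -24, 4],
  [16, -24, 4],
  [16, -24, 4],
  [16, -24, 4],
  [16, -24, 3],
  [16, -20, 3],
  [0, 0, 0],
  [0, 0, 0],
], spin=[2, 2, 2, 2, 2, 2, 2, 2, 2, 2, 2, 2, 0, 0], jaw=1)

```text
time: 1.55
tool_pos: [0.4124, 0.1939, 0.4504]
tool_rot: [3.141, -0.001, 3.115]
contact_force: [-1.2, -0.4, 0.6]
opening: 0.0918
grip_force: 0.0
```

```bash
python3 - <<'E'
from cell import *
import pickle,cv2,numpy as np
o=observe();print(o['time'],o['tool_pos'],o['tool_rot'],o['qpos'].round(2) if hasattr(o['qpos'],'round') else o['qpos'])
w=read_camera("wrist");pickle.dump(w,open("w1.pkl","wb"));cv2.imwrite("pics/w1.png",w["img"][...,::-1])
E
```

```text
1.55 [0.41241168 0.19394998 0.45044001] [ 3.14135882e+00 -8.54925797e-04  3.11465669e+00] [ 0.27  0.18  1.62  0.    1.35 -1.27]
```

View pics/w1.png

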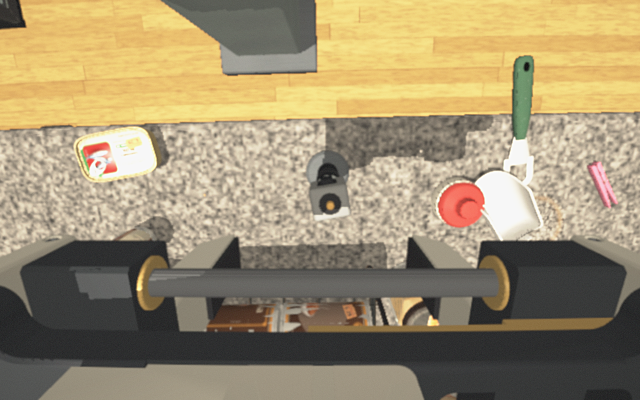

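The wrist view shows the head at about (329,203), the screw at (329,206) and the foot at (327,168), with the fingers in the lower part of the image. Next I'll measure the head's top face.

```bash
python3 - <<'E'
import pickle,cv2,numpy as np
from h import *
w=pickle.load(open("w1.pkl","rb"));P=pts(w)
z=P[...,2];roi=np.zeros((400,640),bool);roi[140:235,290:370]=1
m=roi&(z>.15)
q=P[m&(z>.16)&(z<.1725)];print(len(q),np.median(q,0))
r=cv2.minAreaRect((q[:,:2]*1000).astype(np.float32));print("top depth rect",r)
# screw
q=P[m&(z>.173)];print("screw",len(q),q.mean(0) if len(q) else 0)
# edge fit in image
m8=(m&(z>.16)).astype(np.uint8)*255
c=max(cv2.findContours(m8,0,cv2.CHAIN_APPROX_NONE)[0],key=cv2.contourArea).reshape(-1,2)
r=cv2.minAreaRect((plane(w,c,.168)[:,:2]*1000).astype(np.float32));print("contour rect",r)
# foot
f=P[roi&(z>.006)&(z<.014)];print("foot",len(f),f.min(0),f.max(0))
q=P[roi&(z>.02)&(z<.12)];print("tube",len(q),q.min(0) if len(q) else 0,q.max(0) if len(q) else 0)
im=cv2.resize(w["img"][145:225,285:375],None,fx=6,fy=6,interpolation=3);cv2.imwrite("pics/w1c.png",im[...,::-1])
E
```

```text
1231 [0.41056231 0.199776   0.1673178 ]
top depth rect ((412.79876708984375, 199.89971923828125), (29.875843048095703, 33.908992767333984), 8.114638328552246)
screw 90 [0.37930452 0.19812092 0.29445092]
contour rect ((411.58319091796875, 199.80126953125), (30.37847137451172, 33.477577209472656), 8.37968635559082)
foot 730 [0.3840481  0.17114755 0.00602656] [0.42769475 0.22892008 0.01308258]
tube 235 [0.39817009 0.18636487 0.0205833 ] [0.40858189 0.21373635 0.11874852]
```

View pics/w1c.png

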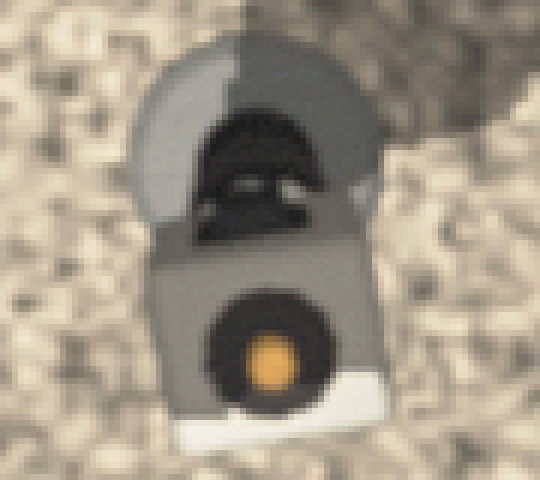

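The head centre is at about (0.4125, 0.200) with its top at 0.168 m, and the monopod's yaw is about +8°. I'll descend and grip the ±y sides.

Call:
arm_command([
  [0, 2, -10],
  [0, 2, -18],
  [0, 2, -20],
  [0, 0, -20],
  [0, 0, -20],
  [0, 0, -20],
  [0, 0, -15],
  [0, 0, -10],
  [0, 0, -10],
  [0, 0, 0],
  [0, 0, 0],
], spin=[2, 2, 2, 2, 1.5, 0, 0, 0, 0, 0, 0])

```text
time: 2.7
tool_pos: [0.4125, 0.2004, 0.308]
tool_rot: [3.141, 0.0, -3.0]
contact_force: [-0.7, -0.0, 1.1]
opening: 0.0916
grip_force: 0.0
```

Call:
arm_command([
  [0, 0, 0],
  [0, 0, 0],
  [0, 0, 0],
  [0, 0, 0],
  [0, 0, 0],
  [0, 0, 0],
  [0, 0, 0],
  [0, 0, 0],
], spin=[0, 0, 0, 0, 0, 0, 0, 0], jaw=-1, squeeze=25)

```text
time: 3.5
tool_pos: [0.4124, 0.2001, 0.3077]
tool_rot: [-3.142, -0.0, -3.001]
contact_force: [0.1, -1.4, 0.2]
opening: 0.0336
grip_force: 25.0
```

Call:
arm_command([
  [0, 0, 5],
  [0, 0, 8],
  [0, 0, 12],
  [0, 0, 15],
  [0, 0, 15],
  [0, 0, 10],
  [0, 0, 5],
  [-4, -10, 0],
  [-5, -20, 0],
  [-6, -30, 0],
  [-6, -35, 0],
  [-6, -35, 0],
  [-3, -35, 0],
  [0, -35, 0],
  [0, -35, 0],
  [0, -35, 0],
  [0, -35, 0],
  [0, -25, 0],
  [0, -15, 0],
  [0, -5, 0],
], spin=[0, 0, 0, 0, 0, 0, 0, 0, 0, 0, 0, 0, 0, 0, 0, 0, 0, 0, 0, 0])

```text
time: 5.5
tool_pos: [0.3816, -0.1513, 0.377]
tool_rot: [3.141, -0.001, -3.003]
contact_force: [-0.1, -0.6, -4.1]
opening: 0.034
grip_force: 25.0
```

```bash
python3 - <<'E'
from cell import *
import pickle,cv2,numpy as np
o=observe();print(o['time'],o['tool_pos'],o['tool_rot'],o['opening'],o['contact_force'])
w=read_camera("wrist");s=read_camera("scene");t=read_camera("top");pickle.dump((w,s,t),open("w2.pkl","wb"))
im=np.vstack([cv2.resize(w["img"],(640,400))[:330],np.hstack([cv2.resize(s["img"][130:240,280:400],(320,270)),cv2.resize(t["img"][170:250,320:420],(320,270))])])
cv2.imwrite("pics/w2.png",im[...,::-1])
E
```

```text
5.5 [ 0.38164298 -0.15128333  0.37702806] [ 3.14087803e+00 -1.41146712e-03 -3.00298626e+00] 0.034007787352730565 [-0.05940131 -0.64077995 -4.12706876]
```

View pics/w2.png

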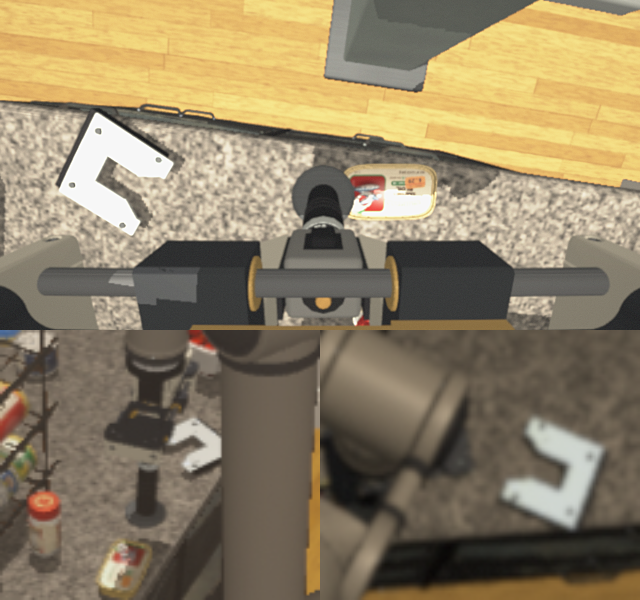

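The wrist image shows the whole fork, with its corners at about (97,112), (172,160), (137,233) and (60,190). The monopod hangs upright with its foot at (323,190). Next I'll fit the fork.

```bash
cat > dock.py <<'E'
import pickle,cv2,numpy as np
from h import *
def fit(c,roi,thr=170,name=""):
    a,b,l,r_=roi;m=np.zeros((400,640),np.uint8)
    g=c["img"][a:b,l:r_].min(2);z=pts(c)[a:b,l:r_,2]
    m[a:b,l:r_]=((z>.013)&(z<.028)&(g>thr))*255
    m=cv2.morphologyEx(m,cv2.MORPH_CLOSE,np.ones((3,3)));
    cs=max(cv2.findContours(m,0,cv2.CHAIN_APPROX_NONE)[0],key=cv2.contourArea)
    zt=np.median(pts(c)[...,2][m>0])
    p=plane(c,cs.reshape(-1,2),.02)[:,:2]*1000
    R=cv2.minAreaRect(p.astype(np.float32));box=cv2.boxPoints(R);C=np.array(R[0])
    # mouth direction: side with the deepest convexity defect / mass deficit
    area=plane(c,np.argwhere(m)[:,::-1],.02)[:,:2]*1000
    G=area.mean(0);best=None
    for i in range(2):
        e=box[(i+1)%4]-box[i] if i==0 else box[2]-box[1]
        e=e/np.linalg.norm(e)
        for s in(1,-1):
            v=(G-C)@(s*e)
            if best is None or v>best[0]:best=(v,s*e)
    x=best[1];y=np.array([-x[1],x[0]])
    loc=(p-C)@np.c_[x,y];X=(loc[:,0].min(),loc[:,0].max());Y=(loc[:,1].min(),loc[:,1].max())
    # back edge is x=+55, width centre y=0
    ax=X[1]-55;seat=C+x*ax+y*(sum(Y)/2)
    L=(p-seat)@np.c_[x,y]
    sl=L[(L[:,0]>-20)&(L[:,0]<-2)&(abs(L[:,1])<30)]
    yl,yr=sl[sl[:,1]>0,1],sl[sl[:,1]<0,1]
    en=L[(abs(L[:,1])<8)&(L[:,0]<40),0]
    print(name,"ztop",zt.round(4),"rect",np.round(R[1],1),"seat",seat.round(1),"yaw",np.degrees(np.arctan2(x[1],x[0])).round(2),"X",X[1]-X[0],"slot",yl.mean().round(1),yr.mean().round(1),"end",en.mean().round(1) if len(en) else None)
    pl=[np.polyfit(sl[sl[:,1]>0,0],yl,1)[0],np.polyfit(sl[sl[:,1]<0,0],yr,1)[0]];print(" slot slopes deg",np.degrees(pl).round(2))
E
python3 - <<'E'
from dock import *
w,s,t=pickle.load(open("w2.pkl","rb"))
fit(w,(100,245,45,185),170,"wrist")
fit(w,(100,245,45,185),200,"wrist")
fit(t,(190,235,370,415),140,"top")
P=pts(w);z=P[...,2]
r=np.zeros((400,640),bool);r[150:240,285:360]=1
f=P[r&(z>.05)&(z<.09)];print("foot",f.min(0),f.max(0),len(f))
P2=pts(s);q=P2[130:240,300:400].reshape(-1,3);q=q[(q[:,2]<.2)&(abs(q[:,1]+.15)<.035)&(abs(q[:,0]-.38)<.035)&(q[:,2]>.04)];print("scene foot",q.min(0),q.max(0))
E
```

```text
wrist ztop 0.0192 rect [ 95.1 104.3] seat [ 407.2 -373.6] yaw -117.33 X 95.05463459277266 slot 17.4 -17.6 end 24.4
 slot slopes deg [-6.8   8.91]
wrist ztop 0.0192 rect [ 94.1 104. ] seat [ 407.5 -373.4] yaw -117.36 X 94.05149506080735 slot 17.7 -17.8 end 25.1
 slot slopes deg [-8.89 10.24]
top ztop 0.0205 rect [ 93.4 101.7] seat [ 409.3 -376.3] yaw -117.71 X 93.43949232151832 slot 20.7 -20.2 end 25.9
 slot slopes deg [-13.75   0.48]
foot [ 0.35208393 -0.18081767  0.06764734] [ 0.40549486 -0.12172842  0.08981966] 1863
scene foot [ 0.35183901 -0.17569209  0.0662622 ] [ 0.41037798 -0.11546958  0.19059302]
```

The plate's visible rear edge is about 9 mm short of x = +55. Anchored on the slot's end and the front edge, the seat comes out at about (0.403, -0.382) with yaw -117.4°. I'll go to the mouth, 100 mm before the seat, and lower the foot to about 2 mm.

Call:
arm_command([
  [2, -10, 0],
  [6, -20, 0],
  [10, -26, 0],
  [14, -26, 0],
  [14, -26, 0],
  [12, -20, 0],
  [7, -10, 0],
  [2, -4, 0],
  [0, 0, 0],
  [0, 0, -8],
  [0, 0, -12],
  [0, 0, -14],
  [0, 0, -12],
  [0, 0, -9],
  [0, 0, -5],
  [0, 0, -3],
  [0, 0, 0],
  [0, 0, 0],
], spin=[0, 0, 0, 0, 0, 0, 0, 0, 0, 0, 0, 0, 0, 0, 0, 0, 0, 0])

```text
time: 7.45
tool_pos: [0.4495, -0.292, 0.3151]
tool_rot: [-3.141, 0.001, -3.001]
contact_force: [0.1, -1.0, -3.8]
opening: 0.0338
grip_force: 25.0
```

```bash
python3 - <<'E'
from cell import *
from dock import *
o=observe();print(o['time'],o['tool_pos'],o['tool_rot'],o['contact_force'])
w=read_camera("wrist");s=read_camera("scene");pickle.dump((w,s),open("w3.pkl","wb"))
cv2.imwrite("pics/w3.png",w["img"][...,::-1])
P=pts(w);z=P[...,2]
m=(z>.015)&(z<.025)&(w["img"].min(2)>170);v,u=np.nonzero(m);print(np.percentile(u,[1,99]),np.percentile(v,[1,99]))
T=o['tool_pos'];r=(np.hypot(P[...,0]-T[0],P[...,1]-T[1])<.034)
f=P[r&(z>.006)&(z<.02)];print("foot",f.min(0),f.max(0),len(f),np.percentile(f[:,2],[5,50,95]))
E
```

```text
7.45 [ 0.44951569 -0.29195617  0.31513864] [-3.14102402e+00  5.58610710e-04 -3.00071676e+00] [ 0.12944231 -1.03979014 -3.81670182]
[163. 620.] [ 59. 200.]
foot [ 0.42065374 -0.32167089  0.00604441] [ 0.47412611 -0.2626942   0.01983741] 1800 [0.01251031 0.01522322 0.01661846]
```

View pics/w3.png

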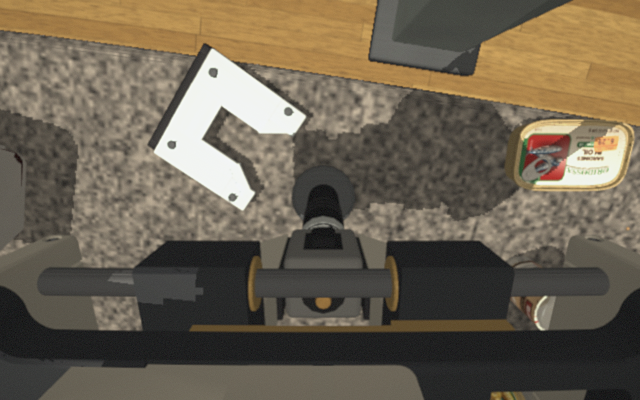

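The foot at (323,188) is just outside the fork mouth at about (278,160). The foot top reads 15 mm, so its underside is about 5 mm up and needs to drop 3 mm. I'll refit the dock from this closer view.

```bash
python3 - <<'E'
from dock import *
w,s=pickle.load(open("w3.pkl","rb"))
fit(w,(40,215,140,312),170,"wrist");fit(w,(40,215,140,312),200,"wrist")
E
```

```text
wrist ztop 0.0193 rect [ 93.1 103.1] seat [ 408.  -373.9] yaw -117.34 X 93.08324829121132 slot 18.0 -18.8 end 25.6
 slot slopes deg [-10.    10.86]
wrist ztop 0.0193 rect [ 92.6 102.6] seat [ 408.2 -373.6] yaw -117.36 X 92.58221441746191 slot 18.4 -18.9 end 26.2
 slot slopes deg [-11.73  11.77]
```

Call:
arm_command([
  [0, 0, -1.5],
  [0, 0, -1.5],
  [0, 0, 0],
  [-2, -3.9, 0],
  [-3.7, -7.1, 0],
  [-3.7, -7.1, 0],
  [-3.7, -7.1, 0],
  [-3.7, -7.1, 0],
  [-3.7, -7.1, 0],
  [-3.7, -7.1, 0],
  [-3.7, -7.1, 0],
  [-3.7, -7.1, 0],
  [-3.7, -7.1, 0],
  [-3.7, -7.1, 0],
  [-3.7, -7.1, 0],
  [-1, -2, 0],
  [0, 0, 0],
], spin=[0, 0, 0, 0, 0, 0, 0, 0, 0, 0, 0, 0, 0, 0, 0, 0, 0])

```text
time: 9.25
tool_pos: [0.4055, -0.3762, 0.3117]
tool_rot: [3.141, 0.0, -3.001]
contact_force: [0.7, 0.2, -4.5]
opening: 0.0339
grip_force: 25.0
```

Call:
arm_command([
  [-0.5, -0.9, 0],
  [-0.5, -0.9, 0],
  [-0.5, -0.9, 0],
  [-0.5, -0.9, 0],
  [0, 0, 0],
  [0, 0, 0],
], spin=[0, 0, 0, 0, 0, 0])

```text
time: 9.85
tool_pos: [0.4037, -0.3794, 0.3118]
tool_rot: [3.142, 0.0, -3.001]
contact_force: [-0.0, -0.1, -5.1]
opening: 0.0338
grip_force: 25.0
```

Call:
arm_command([
  [-0.5, -0.9, 0],
  [-0.5, -0.9, 0],
  [-0.5, -0.9, 0],
  [0, 0, 0],
  [0, 0, 0],
], spin=[0, 0, 0, 0, 0])

```text
time: 10.35
tool_pos: [0.4022, -0.3822, 0.3117]
tool_rot: [3.141, 0.0, -3.001]
contact_force: [0.0, -0.1, -4.5]
opening: 0.0339
grip_force: 25.0
```

Call:
arm_command([
  [-0.4, -0.9, 0],
  [0, 0, 0],
  [0, 0, 0],
], spin=[0, 0, 0])

```text
time: 10.65
tool_pos: [0.4018, -0.3831, 0.3117]
tool_rot: [3.142, 0.0, -3.001]
contact_force: [0.5, 0.6, -4.6]
opening: 0.0337
grip_force: 25.0
```

```bash
python3 - <<'E'
from cell import *
from dock import *
o=observe();print(o['time'],o['tool_pos'],o['tool_rot'],o['contact_force'])
w=read_camera("wrist");s=read_camera("scene");t=read_camera("top");pickle.dump((w,s,t),open("w4.pkl","wb"))
cv2.imwrite("pics/w4.png",cv2.resize(w["img"][80:280,220:420],(600,600),interpolation=2)[...,::-1])
E
```

```text
10.65 [ 0.40180354 -0.38306171  0.311745  ] [ 3.14151131e+00  6.50314535e-05 -3.00073464e+00] [ 0.53526784  0.64613582 -4.55402563]
```

View pics/w4.png

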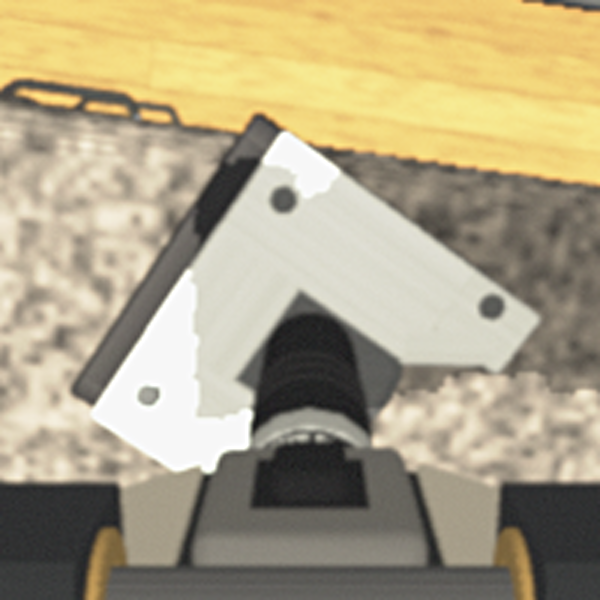

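The foot is under the plate and the tube is near the slot's end at crop pixel (305,315). I'll feel for the end.

Call:
arm_command([
  [-0.4, -0.9, 0],
  [0, 0, 0],
  [0, 0, 0],
], spin=[0, 0, 0])

```text
time: 11.1
tool_pos: [0.4014, -0.3839, 0.3117]
tool_rot: [3.141, 0.0, -3.001]
contact_force: [0.6, 0.7, -4.7]
opening: 0.0343
grip_force: 25.0
```

Call:
arm_command([
  [-0.4, -0.9, 0],
  [0, 0, 0],
  [0, 0, 0],
], spin=[0, 0, 0])

```text
time: 11.4
tool_pos: [0.4011, -0.3845, 0.3117]
tool_rot: [3.14, 0.0, -3.001]
contact_force: [1.5, 3.1, -4.2]
opening: 0.0338
grip_force: 25.0
```

Contact is felt along the slot at about 3.4 N. I'll back off about 1.2 mm and set the foot down.

Call:
arm_command([
  [0.5, 1.1, 0],
  [0, 0, 0],
  [0, 0, -1],
  [0, 0, -1],
  [0, 0, -1],
  [0, 0, 0],
  [0, 0, 0],
], spin=[0, 0, 0, 0, 0, 0, 0])

```text
time: 12.1
tool_pos: [0.4015, -0.3839, 0.3089]
tool_rot: [-3.141, -0.0, -3.001]
contact_force: [-0.3, -0.3, -3.5]
opening: 0.0342
grip_force: 25.0
```

Call:
arm_command([
  [0.2, 0.4, -0.6],
  [0, 0, -0.6],
  [0, 0, 0],
  [0, 0, 0],
], spin=[0, 0, 0, 0])

```text
time: 12.5
tool_pos: [0.4017, -0.3836, 0.3078]
tool_rot: [-3.141, 0.0, -3.001]
contact_force: [-1.6, -0.4, -0.6]
opening: 0.0337
grip_force: 25.0
```

Call:
arm_command([
  [0, 0, 0],
  [0, 0, 0],
  [0, 0, 0],
  [0, 0, 0],
  [0, 0, 0],
  [0, 0, 10],
  [0, 0, 20],
  [0, 0, 25],
  [0, 0, 25],
  [0, 0, 25],
  [0, 0, 20],
  [0, 0, 10],
], spin=[0, 0, 0, 0, 0, 0, 0, 0, 0, 0, 0, 0], jaw=1)

```text
time: 13.7
tool_pos: [0.4017, -0.3833, 0.4453]
tool_rot: [-3.138, 0.002, -3.001]
contact_force: [-0.2, -0.2, -0.8]
opening: 0.0921
grip_force: 0.0
```

Call:
arm_command([
  [0, 0, 0],
  [0, 0, 0],
  [0, 0, 0],
  [0, 0, 0],
  [0, 0, 0],
  [0, 0, 0],
  [0, 0, 0],
  [0, 0, 0],
  [0, 0, 0],
  [0, 0, 0],
  [0, 0, 0],
  [0, 0, 0],
  [0, 0, 0],
  [0, 0, 0],
], spin=[-5, -8, -8, -8, -8, -8, -8, -8, -8, -8, -8, -5, 0, 0])

```text
time: 15.1
tool_pos: [0.4017, -0.3833, 0.4424]
tool_rot: [-3.141, -0.0, 1.714]
contact_force: [-0.2, -0.6, 0.2]
opening: 0.0917
grip_force: 0.0
```

```bash
python3 - <<'E'
from cell import *
from dock import *
o=observe();print(o['time'],o['tool_pos'],o['tool_rot'],o['qpos'],o['contact_force'])
w=read_camera("wrist");s=read_camera("scene");t=read_camera("top");pickle.dump((w,s,t),open("w5.pkl","wb"))
cv2.imwrite("pics/w5.png",w["img"][...,::-1])
P=pts(w);z=P[...,2];r=np.hypot(P[...,0]-.402,P[...,1]+.3835)<.035
q=P[r&(z>.162)&(z<.1725)];print(len(q),np.median(q,0));print(cv2.minAreaRect((q[:,:2]*1000).astype(np.float32)))
m=(r&(z>.16)).astype(np.uint8)*255
E
```

```text
15.1 [ 0.40166562 -0.38330357  0.44240593] [-3.14148474e+00 -3.82770456e-04  1.71413777e+00] [-9.00079570e-01  3.72593187e-01  1.37320227e+00  1.00918723e-04
  1.39618227e+00 -1.04343859e+00] [-0.24746729 -0.60497041  0.16712951]
1286 [ 0.40180807 -0.38106356  0.16729962]
((402.04925537109375, -382.94305419921875), (29.60369110107422, 33.203125), 8.840816497802734)
```

View pics/w5.png

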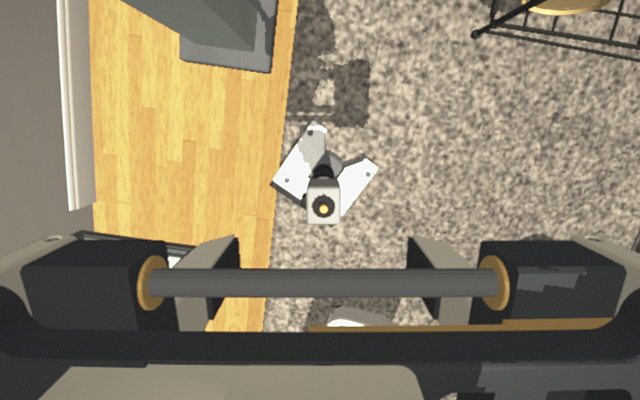

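The monopod stands in the dock with its head at (0.402, -0.383), top at 0.167 m and yaw about 8.5°. I'll descend and squeeze along x.

Call:
arm_command([
  [-0.7, 0.3, -10],
  [0, 0, -18],
  [0, 0, -20],
  [0, 0, -20],
  [0, 0, -20],
  [0, 0, -18],
  [0, 0, -14],
  [0, 0, -9],
  [0, 0, -5.5],
  [0, 0, 0],
  [0, 0, 0],
], spin=[0.4, 0, 0, 0, 0, 0, 0, 0, 0, 0, 0])

```text
time: 16.35
tool_pos: [0.4011, -0.3832, 0.3085]
tool_rot: [3.141, 0.001, 1.719]
contact_force: [0.7, -0.3, -0.1]
opening: 0.0917
grip_force: 0.0
```

Call:
arm_command([
  [0, 0, 0],
  [0, 0, 0],
  [0, 0, 0],
  [0, 0, 0],
  [0, 0, 0],
  [0, 0, 0],
  [0, 0, 0],
  [0, 0, 0],
], spin=[0, 0, 0, 0, 0, 0, 0, 0], jaw=-1, squeeze=35)

```text
time: 17.15
tool_pos: [0.4009, -0.3831, 0.308]
tool_rot: [-3.141, -0.0, 1.719]
contact_force: [-0.8, -0.1, -0.7]
opening: 0.0325
grip_force: 2.7
```

Call:
arm_command([
  [0, 0, 0],
  [0, 0, 0],
  [0, 0, 0],
  [0, 0, 0],
], spin=[0, 0, 0, 0])

```text
time: 17.55
tool_pos: [0.4012, -0.383, 0.3081]
tool_rot: [3.141, 0.0, 1.719]
contact_force: [2.2, 0.1, -0.4]
opening: 0.0297
grip_force: 35.0
```

The button is flush, with the opening at 30 mm. I'll recentre and pull up to the first stop.

Call:
arm_command([
  [0.7, -0.1, 0],
  [0, 0, 0],
  [0, 0, 2],
  [0, 0, 4],
  [0, 0, 5],
  [0, 0, 6],
  [0, 0, 6],
  [0, 0, 6],
  [0, 0, 6],
  [0, 0, 6],
  [0, 0, 5],
  [0, 0, 4],
  [0, 0, 0],
  [0, 0, 0],
], spin=[0, 0, 0, 0, 0, 0, 0, 0, 0, 0, 0, 0, 0, 0])

```text
time: 18.95
tool_pos: [0.4018, -0.3832, 0.358]
tool_rot: [3.141, 0.0, 1.719]
contact_force: [-0.2, -0.2, -3.6]
opening: 0.03
grip_force: 35.0
```

Call:
arm_command([
  [0, 0, 3],
  [0, 0, 3],
  [0, 0, 4],
  [0, 0, 6],
  [0, 0, 6],
  [0, 0, 6],
  [0, 0, 6],
  [0, 0, 6],
  [0, 0, 6],
  [0, 0, 6],
  [0, 0, 5],
  [0, 0, 3],
  [0, 0, 0],
  [0, 0, 0],
], spin=[0, 0, 0, 0, 0, 0, 0, 0, 0, 0, 0, 0, 0, 0])

```text
time: 20.35
tool_pos: [0.4017, -0.3831, 0.4179]
tool_rot: [-3.142, -0.0, 1.719]
contact_force: [-0.3, 0.0, -7.8]
opening: 0.03
grip_force: 35.0
```

Call:
arm_command([
  [0, 0, 1.5],
  [0, 0, 1.5],
  [0, 0, 1],
  [0, 0, 0],
  [0, 0, 0],
], spin=[0, 0, 0, 0, 0])

```text
time: 20.85
tool_pos: [0.4017, -0.3831, 0.422]
tool_rot: [-3.142, -0.0, 1.719]
contact_force: [-1.3, -0.3, -7.5]
opening: 0.0297
grip_force: 35.0
```

Force is still at spring level, and the foot may be rising up to 5 mm to the plate. I'll continue gently to the firm stop.

Call:
arm_command([
  [0, 0, 1],
  [0, 0, 1],
  [0, 0, 0],
  [0, 0, 0],
], spin=[0, 0, 0, 0])

```text
time: 21.25
tool_pos: [0.4017, -0.3831, 0.424]
tool_rot: [-3.142, -0.0, 1.719]
contact_force: [-0.7, -0.2, -6.2]
opening: 0.0299
grip_force: 35.0
```

Call:
arm_command([
  [0, 0, 1],
  [0, 0, 1],
  [0, 0, 0],
  [0, 0, 0],
], spin=[0, 0, 0, 0])

```text
time: 21.65
tool_pos: [0.4017, -0.3831, 0.426]
tool_rot: [3.142, 0.0, 1.719]
contact_force: [-0.7, -0.6, -7.7]
opening: 0.0301
grip_force: 35.0
```

Call:
arm_command([
  [0, 0, 1],
  [0, 0, 1],
  [0, 0, 0],
  [0, 0, 0],
], spin=[0, 0, 0, 0])

```text
time: 22.05
tool_pos: [0.4017, -0.3831, 0.4281]
tool_rot: [3.142, -0.0, 1.719]
contact_force: [0.3, -0.1, -6.1]
opening: 0.0296
grip_force: 35.0
```

Call:
arm_command([
  [0, 0, 1],
  [0, 0, 0.5],
  [0, 0, 0],
  [0, 0, 0],
], spin=[0, 0, 0, 0])

```text
time: 22.45
tool_pos: [0.4017, -0.3832, 0.4284]
tool_rot: [-3.141, -0.002, 1.719]
contact_force: [0.1, -1.0, -20.4]
opening: 0.03
grip_force: 35.0
```

The firm stop is at 120 mm of lift, which is 115 mm of travel plus 5 mm of foot rise, with a 20 N pull. One look to verify.

```bash
python3 - <<'E'
from cell import *
from dock import *
w=read_camera("wrist");s=read_camera("scene")
cv2.imwrite("pics/w6.png",np.hstack([cv2.resize(w["img"][40:340,200:440],(400,500)),cv2.resize(s["img"][100:210,300:388],(400,500))])[...,::-1])
P=pts(w);z=P[...,2];r=np.hypot(P[...,0]-.402,P[...,1]+.3835)<.04
for a,b in((.03,.06),(.06,.09),(.09,.12),(.13,.17),(.19,.215)):
    q=P[r&(z>a)&(z<b)&(w["img"].max(2)<120)]
    if len(q)>5:print(a,len(q),np.percentile(q,[2,98],axis=0)[:,:2].mean(0).round(4))
o=observe();print(o['tool_pos'],o['contact_force'],o['opening'])
E
```

```text
0.03 83 [ 0.4014 -0.3736]
0.06 115 [ 0.4015 -0.3731]
0.09 85 [ 0.4013 -0.3728]
0.19 55 [ 0.4013 -0.3769]
[ 0.40173653 -0.38315826  0.42844801] [  0.09218771  -2.08226168 -22.64334853] 0.029897636669799464
```

View pics/w6.png

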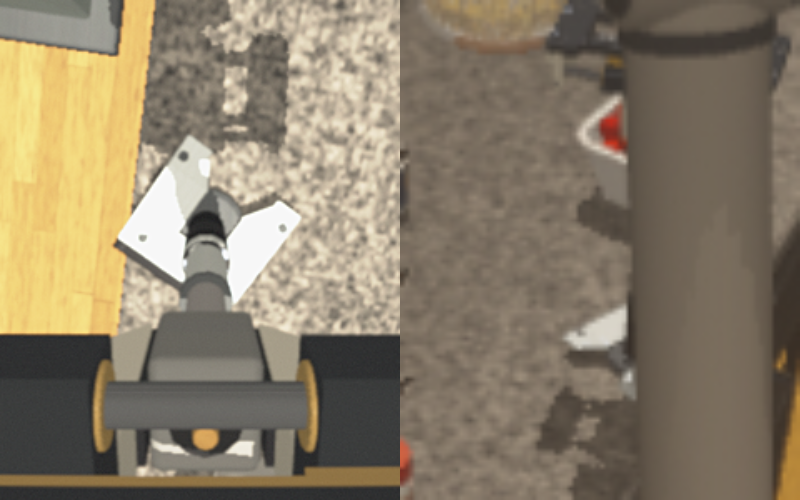

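The wrist crop shows the outer tube at (207,225) in the fork slot, with the middle and top tubes drawn out up to the head at (207,350). The monopod is upright: the tube axis holds x = 0.401 m at every height.

```bash
python3 -c "
from cell import *
print(hand_in())"
```

```text
the job is handed in; nothing more can be done
None
```

The monopod's foot is home under the dock's fork, the head is held fully extended at the second stop with the button squeezed, and the job is handed in at about 22.5 s; I moved nothing else, but made no final check on the bystanders.

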